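# Put two pens away in a slide-top desk organiser

### The job

Slide the lid of the wooden desk organiser back off its pen bay and lay the red marker and the yellow highlighter flat in that bay. Then push the lid shut again, over the little sprung ridge at the end, until it snaps home flush with the end of the box. Do not disturb the glue stick, the hole punch or the tape dispenser.

Things in the scene. Friction and masses are not known exactly. Their poses are not given: they have to be found in the camera images.
- organiser: Light-wood two-bay box fixed on the desk, 364 long (its y) x 116 wide (x) x 42 high. Origin on the desk, mid-width, under the divider. Pen bay: y +4 to +166; its end wall (y 166 to 180) is a low sill with a sprung steel ridge across it. Open tray: y -172 to -4 (eraser and USB stick in it), tall end to y -184. Both x -46 to 46, floor at 6. Side walls 12 thick, grooved for the lid, tops at 42
- lid (a joint): Opening of the sliding lid, m: 0 = shut over the pen bay, flush with the box's +y end; 0.174 = fully open over the tray, against its stop. It opens along the organiser's -y. Sliding friction about 1 N; a lip under its end must be forced over the ridge between 1 and 9 mm of opening, both ways, with about 5 to 9 N; past the ridge's middle (5 mm) it snaps on by itself
- rib_top (a point): Middle of the top of the light-wood thumb rib across the middle of the lid; moves with it (organiser y +90 shut, -84 fully open). Rib 70 long (organiser x) x 11 thick (y), 15 high above the lid; its top is 51 above the desk. Closed fingers can push either long side. The lid is a dark-brown board 180 x 102 x 5.5, top 36 above the desk, and cannot be lifted out. Axes as the organiser's
- pen_bay (a point): Middle of the pen bay's floor, 6 above the desk; axes as the organiser's. The bay is 162 long (y) x 92 wide (x), with 21 free below the lip under the lid's end: two pens fit side by side, not on top of each other
- marker_red: White marker pen with a red cap, 135 long x 12 wide x 14 high, lying on the desk. Origin at the middle of its underside, long axis = its y, z up as it lies at the start. 14 g or so
- highlighter: Yellow highlighter pen, 125 long x 17 wide x 18 high, lying on the desk. Origin at the middle of its underside, long axis = its y, z up as it lies at the start. 14 g or so
- glue_stick: Glue stick, red, white and yellow, 24 across x 88 high, standing loose beyond the organiser. Origin under its middle. Leave it alone
- hole_punch: Dark grey two-hole punch, 46 x 115 x 62 high, standing loose to the left. Origin under its middle. Leave it alone
- tape_dispenser: Brown tape dispenser with a roll, 130 x 55 x 74 high, standing loose beyond the organiser's tray end. Origin under its middle. Leave it alone

How it is judged:
By the outcome, as a careful person would: the job done as asked, in the order asked, and still so for the second after the job is handed in, with the robot touching nothing.
It also fails if it takes over 69 s, if anything falls off the work surface, if the arm or the gripper's body presses on something with over 40 N, if the wrist force passes 120 N, or if a joint passes its speed limit or range.

### The arm

A 7-joint arm with a two-finger parallel gripper is mounted at the origin on a cart in front of the work surface, level with it; the furniture and walls round the work are solid. World frame = base frame: x ahead of the robot, y to its left, z up, the work surface at z = 0. Lengths are in m, angles in rad, forces in N, time in s.
With the tool pointing down it reaches from about 0.4 to 0.85 m from the base axis. Payload 4.5 kg.
Tool frame: the origin (TCP) lies at the very end of the fingers, on their centre line; the grasp point (between the pads) lies 19 mm behind it (grip_point_offset is the distance from the TCP to the grasp point, in m); z points along the fingers, y is the line along which they close (so a half turn about z gives the same grasp; the last joint's range is limited). The gripper opens to 88 mm and grips with 3 to 60 N. Pads are 18 mm wide; open, the fingers measure 123 mm over their backs; the gripper's body (75 mm by 187 mm) begins 45 mm behind the grasp point.
Start: joints at [1.235, 0.689, -0.195, 1.565, 0.157, 0.902, -0.215], TCP at [0.226, -0.583, 0.239] pointing down, gripper open.
Joint ranges: [-3.01, 3.01], [-0.46, 2.08], [-1.47, 1.51], [0.13, 2.56], [-1, 4.14], [0.04, 2.09], [-2.66, 2.66]. Speed limits (rad/s): [2.57, 2.57, 3.14, 3.14, 3.14, 3.14, 3.14].

### API

Orientations are given as a unit quaternion [x, y, z, w].
In Python, from plant import get_state, snapshot, camera_params, finish_job, grip_point_offset gives the robot as it stands.
- The arm moves only by the tool drive_effector, called after "Request:" by a JSON object that holds its "op" and its "data", one argument or row to a line. Schema: {"type":"object","properties":{"plan":{"type":"object","properties":{"rows":{"type":"array","items":{"type":"array","items":{"type":"number"},"minItems":7,"maxItems":7},"minItems":1,"maxItems":10}},"additionalProperties":false,"required":["rows"]},"grip_n":{"type":"number"},"only":{"type":"string"},"quiet":{"type":"boolean"},"lines":{"type":"string"}},"required":["plan"],"additionalProperties":false}. plan is an object whose key "rows" holds a list of rows, 1 to 10 of them, each of 7 numbers: the opening from 0.0 (shut) to 1.0 (fully open), then dx, dy, dz in fractions of the full range, 1 being 0.6 m, then a rotation vector rx, ry, rz in fractions of the full range, 1 being 4 rad; each row is the pose to reach, as a shift and turn from the pose commanded when the call began, along the tool's axes at that moment; what a row does not reach only later rows make up. A row lasts 1/10 s, in which the tool goes at most 0.05 m and 0.15 rad, less where a joint would pass 70% of its speed; a pose out of reach is approached as far as the arm can. The fingers move at their own pace and stop on an object; grip_n is the grip in N (left out, the last holds). Time passes only in rows, so rows that do not move let the fingers close. The tool returns the time, the measured TCP pose, the force, the opening and the grip force at its end. only (a regular expression) keeps the lines of the reply that match it, lines (a string "A,B") keeps lines A to B, and quiet returns only ok. Input that does not fit is refused with a message, and nothing moves.
- get_state(): the state, without advancing time (a new reading comes with each control period).
- snapshot(name): name is "side" or "top"; returns (picture, depth): 384x512x3 uint8, red, green, blue; 384x512 float32, m along the optical axis (not along the pixel's ray), 0 where there is no reading.
- camera_params(name): a dict with "fx", "fy", "cx", "cy" (pixels), "rvec" (rotation vector, rad) and "tvec" (3), from world to camera coordinates, as OpenCV has them. Camera axes: x right, y down, z forward; pixel columns grow to the right and rows downward; lengths in m; the calibration is good to about 2 mm. A picture is of the moment at which its call begins. camera_params takes no time and is no camera call.
- finish_job(): hands the job in; it is judged then, once.
The state is a dict: "clock": time; "q": joint angles; "qd": joint speeds; "joint_torque": joint torques, N m; "tool_pos": TCP position; "eef_rot": TCP orientation; "contact_force": force on the tool from outside, world axes, zero at the start; "moment": the same for the moment, N m; "opening": opening from 0.0 (shut) to 1.0 (fully open); "finger_force": force on a finger pad.
Only numpy, scipy, OpenCV 4.12 (cv2) and the standard library are available. Lean on these libraries where they do the work, as an engineer would, in place of code of your own. Each camera call takes 0.05 s, during which the arm holds its last target. There are 200 camera calls.

## Working session

There is one attempt and no reset: what is moved stays moved. The work goes in short steps, Python scripts to look and compute and a tool call to move; the robot and the scene stay as the last step left them, time stands still between calls to the robot, and variables do not carry over. Pictures are saved under pics/ and viewed, at most 13 in all, crops included, and the job is handed in when it is done.

```bash
mkdir -p pics; ls; cat > h.py <<'E'
import numpy as np, cv2
from plant import get_state, snapshot, camera_params, finish_job, grip_point_offset
def cam(n):
    p=camera_params(n); R=cv2.Rodrigues(np.array(p['rvec'],float))[0]; return p,R,np.array(p['tvec'],float).ravel()
def ray(n,u,v,z):
    p,R,t=cam(n); d=R.T@np.array([(u-p['cx'])/p['fx'],(v-p['cy'])/p['fy'],1]); c=-R.T@t
    return c+d*(z-c[2])/d[2]
def cloud(n,dep):
    p,R,t=cam(n); v,u=np.indices(dep.shape)
    P=np.stack([(u-p['cx'])/p['fx']*dep,(v-p['cy'])/p['fy']*dep,dep],-1)
    return (P-t)@R
def proj(n,X):
    p,R,t=cam(n); c=R@np.array(X)+t; return p['fx']*c[0]/c[2]+p['cx'],p['fy']*c[1]/c[2]+p['cy']
def shot(n,name):
    im,d=snapshot(n); cv2.imwrite(f'pics/{name}.png',im[...,::-1]); np.save(f'pics/{name}.npy',d); return im,d
E
python3 - <<'E'
from h import *
for n in('top','side'):
    im,d=shot(n,n+'0'); p,R,t=cam(n); print(n,p,-R.T@t)
a=cv2.imread('pics/top0.png');b=cv2.imread('pics/side0.png')
print(get_state(),grip_point_offset)
E
```

```text
pics
top {'fx': 418.1130331828921, 'fy': 418.1130331828921, 'cx': 258.35865072787334, 'cy': 191.32811390246593, 'rvec': array([ 2.13022228, -2.12255242,  0.19515539]), 'tvec': array([0.06896601, 0.5645782 , 0.93409851])} [0.38577025 0.07154528 1.02083665]
side {'fx': 480.28600034716607, 'fy': 480.28600034716607, 'cx': 259.3795696627548, 'cy': 189.70318673286977, 'rvec': array([ 0.03260204,  2.69469173, -1.55720922]), 'tvec': array([0.5472857 , 0.02107083, 1.33109721])} [0.59439069 1.12409149 0.67446528]
{'clock': 0.1, 'q': array([ 1.23482067,  0.68992174, -0.19452011,  1.56623269,  0.15732597,
        0.9024981 , -0.21510606]), 'qd': array([ 0.0006589 , -0.00098847,  0.00099924, -0.00188185,  0.00192936,
        0.00244323, -0.00040411]), 'joint_torque': array([-3.38877246e-03, -5.28502429e+01, -1.27170246e+00, -1.53836936e+01,
       -5.25989465e-02,  1.97454043e-03,  7.01954309e-05]), 'tool_pos': array([ 0.22562768, -0.58224533,  0.2379787 ]), 'eef_rot': array([ 9.82948678e-01,  1.83878225e-01, -2.20951535e-04, -8.03277916e-04]), 'contact_force': array([0.67528146, 0.25404224, 0.14143289]), 'moment': array([0.04498931, 0.06282766, 0.04964699]), 'finger_force': 0.0, 'opening': 1.0033202940574795} 0.0187
```

View pics/top0.png

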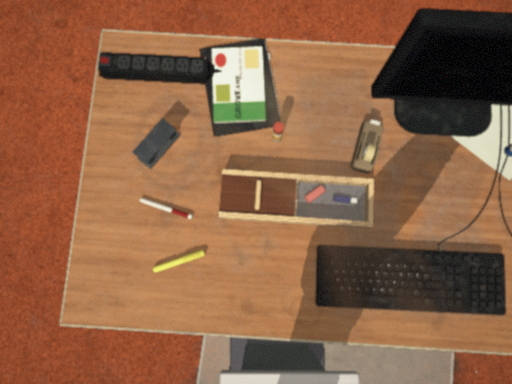

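View pics/side0.png

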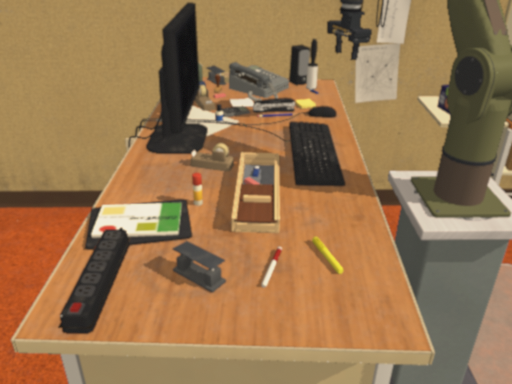

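Top view: the organiser is at (220–374, 170–226) with its pen bay to the left (lid rib at (258,195)). The marker is at (165,208) and the highlighter at (179,261). Glue stick (278,129), punch (157,143) and tape dispenser (368,143) lie beyond. The side view shows the same things: marker (272,266), highlighter (327,254), rib (257,198).

```bash
cat > meas.py <<'E'
from h import *
def comp(m,minA=15):
    n,l,s,c=cv2.connectedComponentsWithStats(m.astype(np.uint8)); 
    return [(l==i) for i in range(1,n) if s[i,4]>=minA]
def rep(name,n,m,d,zs):
    C=cloud(n,d); P=C[m&(d>0)]
    cnt=cv2.findNonZero(m.astype(np.uint8)); (cx,cy),wh,a=cv2.minAreaRect(cnt); box=cv2.boxPoints(((cx,cy),wh,a))
    W=np.array([ray(n,u,v,zs)[:2] for u,v in box]); e=W[1]-W[0],W[2]-W[1]
    L=max(e,key=np.linalg.norm); 
    print(name,n,'px',np.round((cx,cy)),'ray xy',ray(n,cx,cy,zs)[:2].round(4),'len/wid',np.round([np.linalg.norm(x) for x in e],3),'ang',np.degrees(np.arctan2(L[1],L[0])).round(1)%180,'depth med',np.median(P,0).round(4),'z95',np.percentile(P[:,2],90).round(4),'n',m.sum())
if __name__=='__main__':
  for n in('top','side'):
    im=cv2.imread(f'pics/{n}0.png'); d=np.load(f'pics/{n}0.npy'); hsv=cv2.cvtColor(im,cv2.COLOR_BGR2HSV); H,S,V=cv2.split(hsv); C=cloud(n,d)
    reg=(C[...,0]>.15)&(C[...,0]<.62)&(C[...,1]>.15)&(C[...,1]<.7)&(abs(C[...,2])<.06)
    y=max(comp((H>24)&(H<34)&(S>150)&reg),key=np.sum); rep('hl',n,y,d,.009)
    w=(S<90)&(V>140)&reg; r=((H<6)|(H>172))&(S>120)&reg
    for nm,m in(('white',w),('red',r)):
        for c in comp(m,8): rep(nm,n,c,d,.007)
    C2=C; dk=(H<14)&(V<110)&(C[...,2]>.028)&(C[...,2]<.045)&(C[...,0]>.3)&(C[...,0]<.65)
    for c in comp(dk,80): rep('lid',n,c,d,.036)
    hi=(C[...,2]>.044)&(C[...,2]<.06)&(C[...,0]>.35)&(C[...,0]<.6)&(C[...,1]>0)&(C[...,1]<.3)
    for c in comp(hi,20): rep('rib?',n,c,d,.051)
    lm=(C[...,2]>.033)&(C[...,2]<.06)&(C[...,0]>.33)&(C[...,0]<.55)&(C[...,1]>-.3)&(C[...,1]<.3)
    for c in comp(lm,200): rep('box',n,c,d,.042)
E
python3 meas.py
python3 - <<'E'
import cv2
a=cv2.imread('pics/top0.png')[160:280,130:385]; cv2.imwrite('pics/c1.png',cv2.resize(a,None,fx=3,fy=3,interpolation=cv2.INTER_CUBIC))
E
```

```text
Traceback (most recent call last):
  File "meas.py", line 15, in <module>
    y=max(comp((H>24)&(H<34)&(S>150)&reg),key=np.sum); rep('hl',n,y,d,.009)
ValueError: max() iterable argument is empty
```

View pics/c1.png

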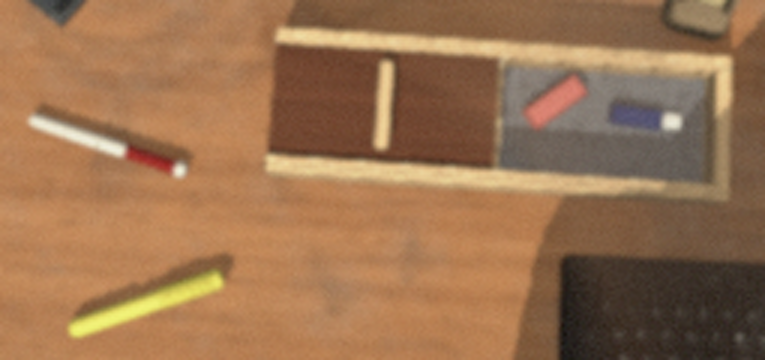

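The crop shows the lid shut, with the rib at crop (384,105), i.e. px (258,195). The marker runs px (140,199)→(191,217) and the highlighter (154,270)→(205,252).

```bash
python3 - <<'E'
from h import *
for n,pts in(('top',[(179,261),(165,208),(258,195),(240,250)]),('side',[(327,254),(272,266),(257,198)])):
    im=cv2.imread(f'pics/{n}0.png'); d=np.load(f'pics/{n}0.npy'); hsv=cv2.cvtColor(im,cv2.COLOR_BGR2HSV);C=cloud(n,d)
    for u,v in pts: print(n,u,v,hsv[v,u],d[v,u],C[v,u].round(3),ray(n,u,v,.01).round(3))
E
```

```text
top 179 261 [ 30 129 239] 0.9913824 [0.402 0.259 0.016] [0.402 0.26  0.01 ]
top 165 208 [ 26  24 237] 1.0179949 [0.529 0.298 0.012] [0.53  0.299 0.01 ]
top 258 195 [ 19  95 233] 0.9837802 [0.555 0.072 0.052] [0.563 0.072 0.01 ]
top 240 250 [ 12 123 184] 1.0100107 [0.429 0.115 0.002] [0.429 0.114 0.01 ]
side 327 254 [ 27 190 220] 1.0760441 [0.405 0.269 0.015] [0.404 0.263 0.01 ]
side 272 266 [ 21  33 241] 1.0392312 [0.531 0.308 0.013] [0.53  0.304 0.01 ]
side 257 198 [ 17 120 206] 1.2198156 [0.557 0.078 0.047] [0.555 0.016 0.01 ]
```

```bash
sed -i 's/(S>150)&reg/(S>85)\&reg/; s/(S<90)&(V>140)&reg/(S<60)\&(V>140)\&reg/; s/(C\[...,0\]<.55)/(C[...,0]<.66)/; s/(C\[...,0\]>.35)&(C\[...,0\]<.6)/(C[...,0]>.35)\&(C[...,0]<.65)/' meas.py; python3 meas.py
cat >> h.py <<'E'
def plan(xy,z,yaw_close):
    """yaw_close: world angle (deg) of finger closing line. prints tool-frame shift/turn."""
    from scipy.spatial.transform import Rotation as Ro
    s=get_state(); R=Ro.from_quat(s['eef_rot']); M=R.as_matrix()
    ty=M[:,1]; cur=np.degrees(np.arctan2(ty[1],ty[0])); dw=(yaw_close-cur+90)%180-90
    tgt=Ro.from_euler('z',dw,degrees=True)*R
    # make it exactly downwards
    Z=tgt.as_matrix(); z_=np.array([0,0,-1.]); y_=Z[:,1].copy(); y_[2]=0; y_/=np.linalg.norm(y_)
    T=np.column_stack([np.cross(y_,z_),y_,z_])
    print('shift',(M.T@(np.array([*xy,z])-s['tool_pos'])).round(4),'turn',Ro.from_matrix(M.T@T).as_rotvec().round(4),'tcp',s['tool_pos'].round(4),'closeang',cur.round(2),'q',s['q'].round(2))
E
```

```text
hl top px [178. 261.] ray xy [0.403 0.262] len/wid [0.126 0.015] ang 109.4 depth med [0.4023 0.2586 0.0154] z95 0.0186 n 308
white top px [155. 204.] ray xy [0.5389 0.3233] len/wid [0.011 0.081] ang 71.8 depth med [0.5377 0.3207 0.0109] z95 0.0138 n 141
white top px [190. 216.] ray xy [0.5101 0.2381] len/wid [0.009 0.007] ang 136.3 depth med [0.5097 0.237  0.0121] z95 0.0138 n 14
red top px [180. 212.] ray xy [0.5192 0.2634] len/wid [0.009 0.038] ang 71.8 depth med [0.5179 0.262  0.0128] z95 0.015 n 60
lid top px [257. 209.] ray xy [0.5244 0.0749] len/wid [0.018 0.174] ang 86.8 depth med [0.5197 0.0491 0.0361] z95 0.0385 n 176
rib? top px [258. 195.] ray xy [0.5568 0.0726] len/wid [0.07  0.011] ang 176.5 depth med [0.5576 0.0719 0.0508] z95 0.0534 n 137
box top px [297. 198.] ray xy [ 0.5509 -0.0202] len/wid [0.117 0.369] ang 86.3 depth med [0.5556 0.0456 0.0382] z95 0.044 n 4615
hl side px [328. 255.] ray xy [0.4024 0.2649] len/wid [0.021 0.133] ang 108.6 depth med [0.4039 0.2728 0.015 ] z95 0.0184 n 262
white side px [269. 273.] ray xy [0.5385 0.3235] len/wid [0.084 0.01 ] ang 72.0 depth med [0.5382 0.3281 0.0111] z95 0.0134 n 105
red side px [277. 254.] ray xy [0.517  0.2579] len/wid [0.039 0.01 ] ang 69.7 depth med [0.5174 0.2659 0.0127] z95 0.0146 n 46
rib? side px [256. 198.] ray xy [0.5584 0.0818] len/wid [0.069 0.025] ang 179.6 depth med [0.557  0.0776 0.0496] z95 0.0531 n 120
box side px [256. 187.] ray xy [0.559  0.0123] len/wid [0.144 0.385] ang 86.1 depth med [0.5572 0.0773 0.0381] z95 0.0443 n 2123
```

```bash
python3 - <<'E'
from h import *
d=np.load('pics/top0.npy');C=cloud('top',d)
for nm,(u0,u1,v0,v1) in dict(punch=(125,190,100,172),glue=(268,290,115,142),tape=(340,392,100,176)).items():
    P=C[v0:v1,u0:u1].reshape(-1,3); P=P[P[:,2]>.03]; print(nm,P.min(0).round(3),P.max(0).round(3),'nearest',P[P[:,0].argmin()].round(3))
o=np.array([.5516,-.0163]); a=np.radians(86.45); uy=np.array([np.cos(a),np.sin(a)]); ux=np.array([uy[1],-uy[0]])
print('ux',ux,'uy',uy)
plan(o+uy*.118,.12,-3.55)
E
```

```text
punch [0.386 0.072 0.03 ] [0.741 0.372 1.021] nearest [0.386 0.072 1.021]
glue [0.386 0.013 0.032] [0.723 0.072 1.021] nearest [0.386 0.072 1.021]
tape [ 0.386 -0.233  0.03 ] [0.747 0.072 1.021] nearest [0.386 0.072 1.021]
ux [ 0.99808114 -0.06191955] uy [0.06191955 0.99808114]
shift [ 0.5579 -0.5168  0.1188] turn [-1.600e-03 -8.000e-04 -1.139e+00] tcp [ 0.2256 -0.5822  0.238 ] closeang -68.81 q [ 1.23  0.69 -0.19  1.57  0.16  0.9  -0.22]
```

Units first: shifts go in shares of 0.6 m and turns go in shares of 4 rad. So 0.44 m / 0.6 = 0.7333, 0.05 m / 0.6 = 0.0833, -1.139 rad / 4 = -0.2848.

Request:
{"op": "drive_effector", "data": {
  "plan": {"rows":[[0,0.0833,-0.0767,0,0,0,-0.0275],[0,0.1667,-0.15,0,0,0,-0.0575],[0,0.25,-0.2333,0,0,0,-0.085],[0,0.3333,-0.3,0,0,0,-0.115],[0,0.4,-0.3667,0,0,0,-0.1425],[0,0.4667,-0.4333,0,0,0,-0.17],[0,0.5333,-0.5,0,0,0,-0.2],[0,0.6,-0.55,0,0,0,-0.2275],[0,0.6667,-0.6167,0,0,0,-0.2575],[0,0.7333,-0.6833,0,0,0,-0.2848]]},
  "grip_n": 20
}}

```text
clock: 1.1
tool_pos: [0.4454, -0.1316, 0.2387]
eef_rot: [0.727, 0.686, -0.0, 0.0]
contact_force: [1.6, -0.2, 0.1]
opening: 0.114
finger_force: 0.0
```

```bash
python3 -c "
from h import *
plan((.5589,.1015),.12,-3.55)"
```

```text
shift [0.2393 0.0999 0.1186] turn [-0.0001  0.0003  0.0044] tcp [ 0.4454 -0.1316  0.2387] closeang -3.3 q [ 0.51  0.52 -0.49  2.02  0.38  0.69 -0.28]
```

To row units: 0.239 m / 0.6 = 0.3983, 0.197 m / 0.6 = 0.3283, 0.004 rad / 4 = 0.001.

Request:
{"op": "drive_effector", "data": {
  "plan": {"rows":[[0,0.075,0.0317,0.0167,0,0,0],[0,0.15,0.0633,0.0333,0,0,0.001],[0,0.225,0.0933,0.05,0,0,0.001],[0,0.3,0.125,0.1,0,0,0.001],[0,0.3667,0.1533,0.15,0,0,0.001],[0,0.3983,0.1667,0.2,0,0,0.001],[0,0.3983,0.1667,0.25,0,0,0.001],[0,0.3983,0.1667,0.3,0,0,0.001],[0,0.3983,0.1667,0.3283,0,0,0.001],[0,0.3983,0.1667,0.3283,0,0,0.001]]}
}}

```text
clock: 2.1
tool_pos: [0.5575, 0.0985, 0.0391]
eef_rot: [0.73, 0.684, -0.002, -0.001]
contact_force: [0.5, 0.6, -0.3]
opening: 0.004
finger_force: 0.0
```

```bash
python3 -c "
from h import *
shot('top','top1');shot('side','side1')
plan((.5464,-.1005+.0145),.041,-3.55)
b=cv2.imread('pics/side1.png')[120:260,180:340];cv2.imwrite('pics/c2.png',cv2.resize(b,None,fx=4,fy=4))"
```

```text
shift [-0.1855 -0.0009  0.0008] turn [-0.0004  0.0002 -0.004 ] tcp [0.5595 0.099  0.0418] closeang -3.78 q [-0.1   0.92 -0.26  1.86  0.53  0.43 -0.82]
```

View pics/c2.png

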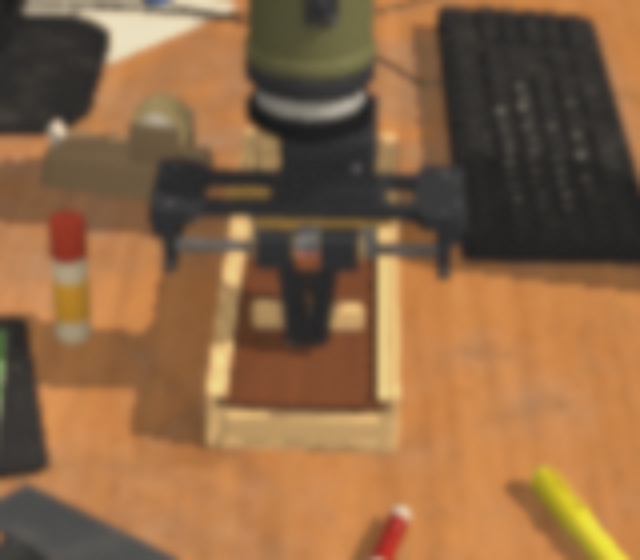

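Fingers are closed and standing just +y of the rib (crop (305,315)), clear of the glue stick. Push the lid open.

To row units: -0.183 m / 0.6 = -0.305, -0.02 m / 0.6 = -0.0333.

Request:
{"op": "drive_effector", "data": {
  "plan": {"rows":[[0,-0.0167,0,0,0,0,0],[0,-0.0333,0,0,0,0,0],[0,-0.05,0,0,0,0,0],[0,-0.0833,0,0,0,0,0],[0,-0.125,0,0,0,0,0],[0,-0.1667,-0.0008,0,0,0,0],[0,-0.2083,-0.0008,0,0,0,0],[0,-0.25,-0.0017,0,0,0,0],[0,-0.2833,-0.0017,0,0,0,0],[0,-0.305,-0.0017,0,0,0,0]]}
}}

```text
clock: 3.2
tool_pos: [0.547, -0.0845, 0.0425]
eef_rot: [0.731, 0.682, 0.002, 0.0]
contact_force: [-1.9, 23.0, 3.9]
opening: 0.007
finger_force: 11.3
```

Request:
{"op": "drive_effector", "data": {
  "plan": {"rows":[[0,0,0,0,0,0,0],[0,-0.005,0,0,0,0,0],[0,-0.005,0,0,0,0,0]]}
}}

```text
clock: 3.5
tool_pos: [0.5467, -0.084, 0.0424]
eef_rot: [0.729, 0.684, 0.002, -0.001]
contact_force: [0.3, 6.2, 2.2]
opening: 0.005
finger_force: 3.2
```

```bash
python3 - <<'E'
from h import *
im,d=shot('top','top2'); plan((.5464,-.0855),.041,-3.55)
b=cv2.imread('pics/top2.png')[150:290,130:390];cv2.imwrite('pics/c3.png',cv2.resize(b,None,fx=3,fy=3))
E
```

```text
shift [-0.0015 -0.0002  0.0013] turn [ 0.0014 -0.0035 -0.0019] tcp [ 0.5467 -0.084   0.0423] closeang -3.66 q [ 0.25  0.91 -0.3   1.91  0.61  0.41 -0.58]
```

View pics/c3.png

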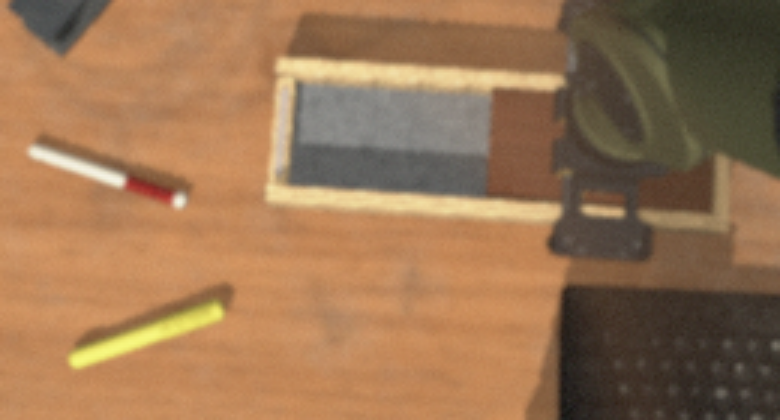

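The lid is fully open: its edge is at crop (490,140), and the bay is empty at crop (298–490, 85–190). Next I measure the bay floor and go for the marker.

```bash
python3 - <<'E'
from h import *
d=np.load('pics/top2.npy');C=cloud('top',d)
P=C[182:212,235:288].reshape(-1,3); print('floor',np.median(P,0).round(4))
for u,v in [(230,180),(230,211),(292,180),(292,213)]: print(ray('top',u,v,.006).round(3))
d=np.load('pics/top0.npy');C=cloud('top',d)
for nm,(u0,u1,v0,v1) in dict(punch=(130,185,100,172),glue=(268,290,115,142),tape=(345,390,105,176)).items():
    P=C[v0:v1,u0:u1].reshape(-1,3); P=P[(P[:,2]>.03)&(P[:,2]<.2)]; print(nm,P.min(0).round(3),P.max(0).round(3),'nearest',P[P[:,0].argmin()].round(3))
plan((.530,.298),.10,-18.4)
E
```

```text
floor [0.5589 0.0644 0.0073]
[0.601 0.141 0.006]
[0.524 0.14  0.006]
[ 0.602 -0.012  0.006]
[ 0.519 -0.011  0.006]
punch [0.631 0.272 0.03 ] [0.741 0.372 0.067] nearest [0.631 0.338 0.055]
glue [0.7   0.013 0.032] [0.723 0.037 0.093] nearest [0.7   0.023 0.084]
tape [ 0.624 -0.233  0.03 ] [ 0.747 -0.164  0.079] nearest [ 0.624 -0.198  0.032]
shift [ 0.3804 -0.0409 -0.0564] turn [ 0.0009 -0.0036  0.2573] tcp [ 0.5467 -0.084   0.0423] closeang -3.66 q [ 0.25  0.91 -0.3   1.91  0.61  0.41 -0.58]
```

To row units: -0.1 m / 0.6 = -0.1667, -0.06 m / 0.6 = -0.1.

Request:
{"op": "drive_effector", "data": {
  "plan": {"rows":[[0,0.0083,0,-0.0333,0,0,0],[0,0.0167,0,-0.1,0,0,0],[0.2,0.05,0,-0.1667,0,0,0]]}
}}

```text
clock: 3.85
tool_pos: [0.5465, -0.0603, 0.1422]
eef_rot: [0.732, 0.682, -0.003, 0.0]
contact_force: [1.1, 0.4, 0.6]
opening: 0.074
finger_force: 0.0
```

```bash
python3 -c "
from h import *
plan((.5262,.2866),.005,-18.4)"
```

```text
shift [ 0.3452 -0.0442  0.1359] turn [-0.0032  0.0046  0.2506] tcp [ 0.5465 -0.0603  0.1422] closeang -4.04 q [ 0.27  0.76 -0.42  1.87  0.5   0.62 -0.53]
```

To row units: 0.345 m / 0.6 = 0.575, 0.085 m / 0.6 = 0.1417, 0.25 rad / 4 = 0.0625.

Request:
{"op": "drive_effector", "data": {
  "plan": {"rows":[[0.4,0.075,-0.0083,0,0,0,0.0125],[0.4,0.15,-0.0167,0,0,0,0.025],[0.4,0.225,-0.025,0,0,0,0.0375],[0.4,0.3,-0.0367,0,0,0,0.05],[0.4,0.375,-0.0467,0,0,0,0.0625],[0.4,0.4417,-0.0567,0.0167,0,0,0.0625],[0.4,0.5083,-0.0667,0.0333,0,0,0.0625],[0.4,0.5583,-0.0733,0.0667,0,0,0.0625],[0.4,0.575,-0.0733,0.1167,0,0,0.0625],[0.4,0.575,-0.0733,0.1417,0,0,0.0625]]}
}}

```text
clock: 4.85
tool_pos: [0.5256, 0.2914, 0.0549]
eef_rot: [0.809, 0.588, -0.001, -0.0]
contact_force: [0.7, -0.5, 0.5]
opening: 0.401
finger_force: 0.0
```

Request:
{"op": "drive_effector", "data": {
  "plan": {"rows":[[0.4,0,0,0,0,0,0]]}
}}

```text
clock: 4.95
tool_pos: [0.5258, 0.2876, 0.0546]
eef_rot: [0.81, 0.587, -0.003, 0.001]
contact_force: [-0.1, -0.6, 0.5]
opening: 0.4
finger_force: 0.0
```

```bash
python3 - <<'E'
from h import *
plan((.5262,.2866),.005,-18.4)
im,d=shot('side','side3')
b=cv2.imread('pics/side3.png')[170:310,180:380];cv2.imwrite('pics/c4.png',cv2.resize(b,None,fx=4,fy=4))
E
```

```text
shift [-0.0005  0.0008  0.0496] turn [-0.002   0.0062  0.0045] tcp [0.5258 0.2876 0.0546] closeang -18.14 q [-0.45  0.92 -0.23  1.76  0.38  0.51 -1.25]
```

View pics/c4.png

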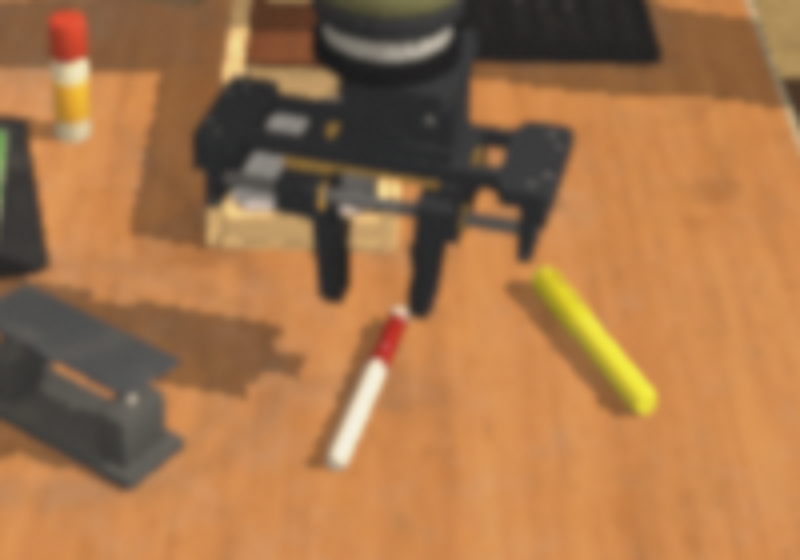

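Fingers straddle the marker's line (tips at crop (333,298) and (425,312)). The punch (crop (130,380)) is well clear, so I descend and grasp.

To row units: 0.05 m / 0.6 = 0.0833, 0.03 m / 0.6 = 0.05.

Request:
{"op": "drive_effector", "data": {
  "plan": {"rows":[[0.4,0,0.0008,0.05,0,0,0],[0.4,0,0.0008,0.0833,0,0,0],[0.4,0,0.0008,0.0833,0,0,0],[0,0,0.0008,0.0833,0,0,0],[0,0,0.0008,0.0833,0,0,0],[0,0,0.0008,0.0833,0,0,0],[0,0,0.0008,0.0833,0,0,0]]},
  "grip_n": 15
}}

```text
clock: 5.7
tool_pos: [0.5284, 0.2906, 0.008]
eef_rot: [0.81, 0.587, 0.001, 0.0]
contact_force: [-0.3, -0.6, 4.9]
opening: 0.11
finger_force: 14.8
```

Request:
{"op": "drive_effector", "data": {
  "plan": {"rows":[[0,0,0,-0.05,0,0,0],[0,0,0,-0.1167,0,0,0],[0,0,0,-0.1667,0,0,0],[0,0,0,-0.1667,0,0,0]]}
}}

```text
clock: 6.1
tool_pos: [0.5301, 0.2921, 0.1112]
eef_rot: [0.81, 0.587, 0.004, 0.0]
contact_force: [0.2, 0.4, -0.2]
opening: 0.113
finger_force: 13.8
```

```bash
python3 - <<'E'
from h import *
o=np.array([.5516,-.0163]);uy=np.array([.0619,.9981]);ux=np.array([.9981,-.0619])
# grasp point is 12 mm toward the cap(-y) from centre
plan(o+ux*(-.016)+uy*(.085-.012),.10,-3.55)
E
```

```text
shift [-0.2199  0.0825  0.0101] turn [ 0.006  -0.006  -0.2543] tcp [0.5301 0.2921 0.1112] closeang -18.12 q [-0.43  0.84 -0.27  1.74  0.36  0.61 -1.22]
```

To row units: -0.22 m / 0.6 = -0.3667, 0.05 m / 0.6 = 0.0833, -0.254 rad / 4 = -0.0635.

Request:
{"op": "drive_effector", "data": {
  "plan": {"rows":[[0,-0.0667,0.025,0,0,0,-0.025],[0,-0.1417,0.055,0,0,0,-0.05],[0,-0.2167,0.0833,0,0,0,-0.0635],[0,-0.2833,0.1067,0,0,0,-0.0635],[0,-0.3417,0.1283,0,0,0,-0.0635],[0,-0.3667,0.1375,0.0167,0,0,-0.0635],[0,-0.3667,0.1375,0.0333,0,0,-0.0635],[0,-0.3667,0.1375,0.0333,0,0,-0.0635]]}
}}

```text
clock: 6.9
tool_pos: [0.5365, 0.0576, 0.085]
eef_rot: [0.728, 0.686, -0.0, -0.001]
contact_force: [0.1, 1.1, -0.0]
opening: 0.113
finger_force: 13.8
```

```bash
python3 - <<'E'
from h import *
o=np.array([.5516,-.0163]);uy=np.array([.0619,.9981]);ux=np.array([.9981,-.0619])
plan(o+ux*(-.016)+uy*(.085-.012),.013,-3.55)
im,d=shot('side','side4');t,d2=shot('top','top4')
b=im[120:270,190:350,::-1];c=t[130:240,190:390,::-1]
b=cv2.resize(b,(480,450));c=cv2.resize(c,(600,330))
out=np.zeros((450,800,3),np.uint8);out[:,:400]=cv2.resize(b,(400,375*450//375))[:, :400];out[:220,400:]=cv2.resize(c,(400,220));cv2.imwrite('pics/c5.png',out)
E
```

```text
shift [0.0001 0.0038 0.072 ] turn [-0.0027 -0.0013  0.0018] tcp [0.5365 0.0576 0.085 ] closeang -3.44 q [ 0.    0.83 -0.33  1.94  0.55  0.46 -0.79]
```

View pics/c5.png

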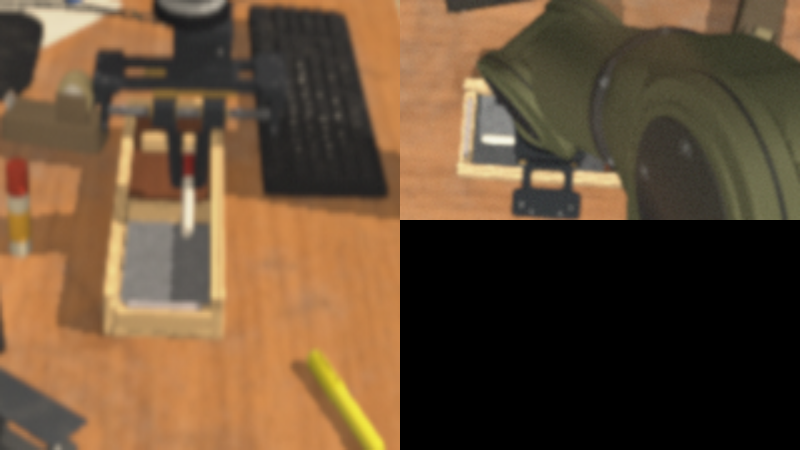

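The marker is held level over the bay; its white end is at about top px (232,200).

```bash
python3 - <<'E'
from h import *
o=np.array([.5516,-.0163]);uy=np.array([.0619,.9981]);ux=np.array([.9981,-.0619])
for n in('top','side'):
    im=cv2.imread(f'pics/{n}4.png'); d=np.load(f'pics/{n}4.npy');C=cloud(n,d);hsv=cv2.cvtColor(im,cv2.COLOR_BGR2HSV)
    X=(C[...,:2]-o); x=X@ux;y=X@uy
    m=(hsv[...,1]<75)&(hsv[...,2]>150)&(abs(x)<.045)&(y>0)&(y<.2)&(C[...,2]>.055)&(C[...,2]<.13)
    print(n,m.sum(),'org x',np.percentile(x[m],[5,50,95]).round(3),'y',np.percentile(y[m],[2,98]).round(3),'z',np.percentile(C[...,2][m],[5,50,95]).round(3), 'slope dx/dy', np.polyfit(y[m],x[m],1)[0].round(3),'dz/dy',np.polyfit(y[m],C[...,2][m],1)[0].round(3))
E
```

```text
top 75 org x [-0.025 -0.02  -0.015] y [0.114 0.148] z [0.085 0.088 0.091] slope dx/dy 0.025 dz/dy -0.022
side 72 org x [-0.024 -0.02  -0.015] y [0.075 0.15 ] z [0.083 0.088 0.09 ] slope dx/dy -0.002 dz/dy -0.021
```

To row units: 0.07 m / 0.6 = 0.1167, 0.02 m / 0.6 = 0.0333.

Request:
{"op": "drive_effector", "data": {
  "plan": {"rows":[[0,0,0.0067,0.0333,0,0,0],[0,0,0.0067,0.075,0,0,0],[0,0,0.0067,0.1,0,0,0],[0,0,0.0067,0.1133,0,0,0],[0,0,0.0067,0.1167,0,0,0],[0,0,0.0067,0.1167,0,0,0]]}
}}

```text
clock: 7.6
tool_pos: [0.5418, 0.0565, 0.017]
eef_rot: [0.728, 0.685, 0.0, -0.0]
contact_force: [-1.3, -0.5, -0.5]
opening: 0.109
finger_force: 13.8
```

Request:
{"op": "drive_effector", "data": {
  "plan": {"rows":[[0.18,0,0,0.0017,0,0,0],[0.2,0,0,0.0017,0,0,0],[0.2,0,0,0.0017,0,0,0],[0.2,0,0,-0.0167,0,0,0],[0.2,0,0,-0.05,0,0,0],[0.2,0,0,-0.1,0,0,0],[0,0,0,-0.1,0,0,0],[0,0,0,-0.1,0,0,0]]}
}}

```text
clock: 8.4
tool_pos: [0.5422, 0.0552, 0.0778]
eef_rot: [0.729, 0.685, 0.001, 0.001]
contact_force: [-0.4, -0.7, 0.5]
opening: 0.04
finger_force: 0.0
```

```bash
cat > bay.py <<'E'
import sys
from h import *
o=np.array([.5516,-.0163]);uy=np.array([.0619,.9981]);ux=np.array([.9981,-.0619])
for n in('top','side'):
    im,d=shot(n,n+sys.argv[1]); C=cloud(n,d);hsv=cv2.cvtColor(im[...,::-1].copy(),cv2.COLOR_BGR2HSV);H,S,V=cv2.split(hsv)
    X=(C[...,:2]-o); x=X@ux;y=X@uy; b=(abs(x)<.045)&(y>.0)&(y<.162)&(C[...,2]<.035)&(C[...,2]>.002)
    for nm,m in(('white',(S<75)&(V>150)),('red',((H<6)|(H>172))&(S>120)&(V>60)),('yellow',(H>22)&(H<35)&(S>85))):
        m=m&b
        if m.sum()>8: print(n,nm,m.sum(),'x',np.percentile(x[m],[5,50,95]).round(3),'y',np.percentile(y[m],[2,98]).round(3),'z',np.percentile(C[...,2][m],[5,50,95]).round(3),'dx/dy',np.polyfit(y[m],x[m],1)[0].round(3))
E
python3 bay.py 5; python3 -c "
from h import *
plan((.5516-.010*.9981+.06*.0619,-.0163+.0006+.06*.998),.015,-3.55)"
```

```text
top white 79 x [-0.04  -0.015 -0.002] y [0.017 0.152] z [0.007 0.016 0.019] dx/dy 0.19
side white 102 x [-0.017 -0.011  0.044] y [0.007 0.146] z [0.007 0.016 0.019] dx/dy -0.194
side red 27 x [-0.018 -0.015 -0.01 ] y [0.028 0.06 ] z [0.016 0.019 0.021] dx/dy -0.044
shift [-0.0106  0.0049  0.0614] turn [-0.0007  0.0005 -0.0002] tcp [0.5412 0.0551 0.0764] closeang -3.56 q [ 0.    0.85 -0.32  1.93  0.57  0.45 -0.79]
```

To row units: 0.065 m / 0.6 = 0.1083, 0.02 m / 0.6 = 0.0333.

Request:
{"op": "drive_effector", "data": {
  "plan": {"rows":[[0,0.01,0.0333,0,0,0,0],[0,0.02,0.06,0.0167,0,0,0],[0,0.02,0.06,0.0667,0,0,0],[0,0.02,0.06,0.1,0,0,0],[0,0.02,0.06,0.1083,0,0,0],[0,0.02,0.05,0.1083,0,0,0],[0,0.02,0.0333,0.1083,0,0,0],[0,0.02,0.0167,0.1083,0,0,0],[0,0.02,0.0083,0.1083,0,0,0],[0,0.02,0,0.1083,0,0,0]]}
}}

```text
clock: 9.5
tool_pos: [0.5495, 0.0674, 0.0161]
eef_rot: [0.729, 0.684, 0.006, 0.005]
contact_force: [7.8, -3.6, 23.8]
opening: 0.006
finger_force: 11.6
```

```bash
python3 bay.py 6
```

```text
top white 22 x [-0.039 -0.021 -0.018] y [0.126 0.144] z [0.007 0.016 0.02 ] dx/dy -0.404
side white 55 x [-0.022 -0.017  0.033] y [0.007 0.147] z [0.007 0.017 0.02 ] dx/dy -0.203
```

To row units: -0.004 m / 0.6 = -0.0067.

Request:
{"op": "drive_effector", "data": {
  "plan": {"rows":[[0,0,0,-0.0067,0,0,0],[0,0,0,-0.0067,0,0,0]]}
}}

```text
clock: 9.8
tool_pos: [0.5429, 0.0675, 0.0173]
eef_rot: [0.729, 0.685, 0.001, 0.001]
contact_force: [-0.6, -0.3, 3.3]
opening: 0.005
finger_force: 1.6
```

```bash
python3 - <<'E'
from h import *
im=cv2.imread('pics/side6.png');cv2.imwrite('pics/c6.png',cv2.resize(im[165:240,215:300],None,fx=7,fy=7,interpolation=cv2.INTER_CUBIC))
E
```

```text
(no output)
```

View pics/c6.png

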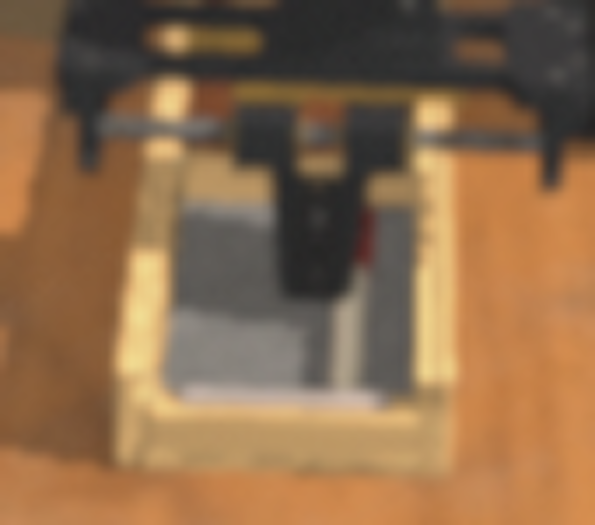

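The pen lies right beside the finger, on its −x side (crop (350,340)). Fingertips are about 25 mm thick when closed.

```bash
python3 bay.py 7;python3 - <<'E'
from h import *
im=cv2.imread('pics/side7.png');cv2.imwrite('pics/c7.png',cv2.resize(im[165:240,215:300],None,fx=7,fy=7,interpolation=cv2.INTER_CUBIC))
o=np.array([.5516,-.0163]);uy=np.array([.0619,.9981]);ux=np.array([.9981,-.0619])
s=get_state();p=s['tool_pos'][:2]-o;print(p@ux,p@uy,s['tool_pos'],s['contact_force'])
E
```

```text
top white 23 x [-0.04  -0.025 -0.021] y [0.128 0.146] z [0.008 0.017 0.02 ] dx/dy -0.277
side white 56 x [-0.027 -0.022  0.04 ] y [0.007 0.146] z [0.007 0.016 0.019] dx/dy -0.216
-0.013470315660564738 0.08316758429005851 [0.54330364 0.06754043 0.01699065] [ 1.87059245 -1.00977776  9.92817163]
```

View pics/c7.png

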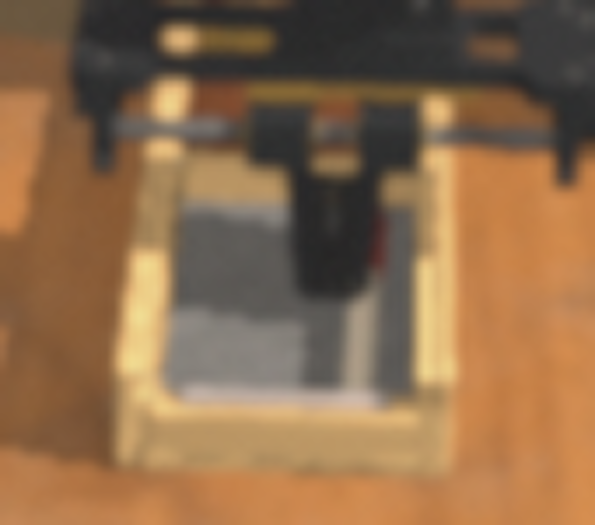

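The pen moved 5 mm with the finger (now at crop (360,340)). I push on, slightly higher.

To row units: -0.012 m / 0.6 = -0.02, -0.006 m / 0.6 = -0.01.

Request:
{"op": "drive_effector", "data": {
  "plan": {"rows":[[0,0,-0.005,-0.0033,0,0,0],[0,0,-0.01,-0.0033,0,0,0],[0,0,-0.015,-0.0033,0,0,0],[0,0,-0.02,-0.0033,0,0,0],[0,0,-0.02,-0.0033,0,0,0]]}
}}

```text
clock: 10.4
tool_pos: [0.5292, 0.0685, 0.0178]
eef_rot: [0.728, 0.685, -0.0, -0.0]
contact_force: [-0.5, 0.1, 5.2]
opening: 0.007
finger_force: 2.9
```

Request:
{"op": "drive_effector", "data": {
  "plan": {"rows":[[0,0,0.0067,-0.0167,0,0,0],[0,0,0.0067,-0.0833,0,0,0],[0,0,0.0067,-0.1667,0,0,0],[0.3,0.0833,-0.05,-0.1667,0,0,0],[0.45,0.1667,-0.1,-0.1667,0,0,0],[0.45,0.1667,-0.1,-0.1667,0,0,0]]}
}}

```text
clock: 11.0
tool_pos: [0.4735, 0.1765, 0.118]
eef_rot: [0.727, 0.687, 0.001, -0.002]
contact_force: [-0.4, 0.2, 0.1]
opening: 0.25
finger_force: 0.0
```

```bash
python3 bay.py 8
python3 - <<'E'
from h import *
plan((.4025,.2615),.006,19.0)
E
```

```text
top white 52 x [0.034 0.043 0.045] y [0.004 0.094] z [0.005 0.008 0.01 ] dx/dy -0.046
side white 70 x [-0.034 -0.029  0.045] y [0.006 0.148] z [0.007 0.017 0.02 ] dx/dy -0.348
side red 26 x [-0.037 -0.034 -0.028] y [0.029 0.062] z [0.016 0.018 0.021] dx/dy 0.026
shift [ 0.0819 -0.076   0.1119] turn [-0.0017 -0.0021 -0.3864] tcp [0.4741 0.1753 0.1176] closeang -3.14 q [-0.25  0.75 -0.32  2.02  0.51  0.45 -1.01]
```

To row units: 0.082 m / 0.6 = 0.1367, -0.076 m / 0.6 = -0.1267, -0.386 rad / 4 = -0.0965.

Request:
{"op": "drive_effector", "data": {
  "plan": {"rows":[[0.45,0.05,-0.0467,0,0,0,-0.0325],[0.45,0.1,-0.0933,0,0,0,-0.065],[0.45,0.1367,-0.1267,0.0333,0,0,-0.0965],[0.45,0.1367,-0.1267,0.1,0,0,-0.0965],[0.45,0.1367,-0.1267,0.1167,0,0,-0.0965],[0.45,0.1367,-0.1267,0.1167,0,0,-0.0965]]}
}}

```text
clock: 11.7
tool_pos: [0.4058, 0.2557, 0.0463]
eef_rot: [0.585, 0.811, -0.003, 0.001]
contact_force: [-0.3, 0.4, -0.0]
opening: 0.45
finger_force: 0.0
```

```bash
python3 - <<'E'
from h import *
plan((.4025,.2615),.006,19.2)
im,d=shot('side','side9')
cv2.imwrite('pics/c8.png',cv2.resize(im[200:300,260:380,::-1],None,fx=5,fy=5))
E
```

```text
shift [ 0.0066 -0.0011  0.0403] turn [-0.0035  0.0038 -0.0129] tcp [0.4058 0.2557 0.0463] closeang 18.46 q [-0.54  0.86 -0.19  2.13  0.73  0.22 -1.07]
```

View pics/c8.png

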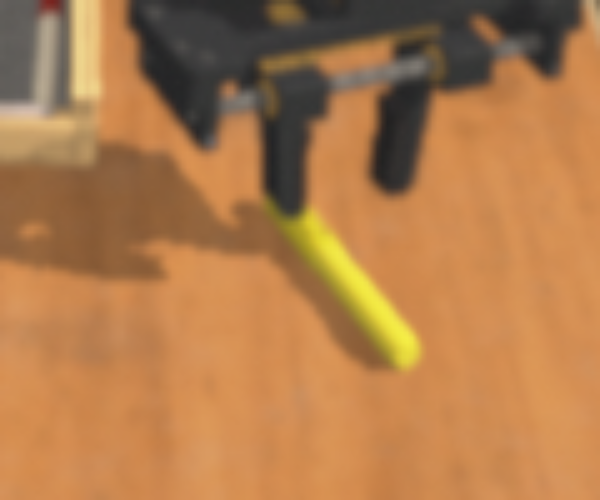

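The fingers straddle the highlighter's line (tips at crop (288,212) and (395,188)). The marker is seen at the −x wall of the bay. Descend and grasp.

To row units: 0.04 m / 0.6 = 0.0667, 0.006 m / 0.6 = 0.01, -0.012 rad / 4 = -0.003.

Request:
{"op": "drive_effector", "data": {
  "plan": {"rows":[[0.45,0.01,-0.0017,0.0333,0,0,-0.003],[0.45,0.01,-0.0017,0.0667,0,0,-0.003],[0.45,0.01,-0.0017,0.0667,0,0,-0.003],[0,0.01,-0.0017,0.0667,0,0,-0.003],[0,0.01,-0.0017,0.0667,0,0,-0.003],[0,0.01,-0.0017,0.0667,0,0,-0.003],[0,0.01,-0.0017,0.0667,0,0,-0.003]]},
  "grip_n": 15
}}

```text
clock: 12.45
tool_pos: [0.4037, 0.2635, 0.0086]
eef_rot: [0.579, 0.815, 0.001, 0.0]
contact_force: [0.1, -0.1, 4.5]
opening: 0.179
finger_force: 15.0
```

Request:
{"op": "drive_effector", "data": {
  "plan": {"rows":[[0,0,0,-0.05,0,0,0],[0,0,0,-0.1167,0,0,0],[0,0,0,-0.1667,0,0,0],[0,0,0,-0.1667,0,0,0]]}
}}

```text
clock: 12.85
tool_pos: [0.4047, 0.2646, 0.1111]
eef_rot: [0.579, 0.815, 0.003, 0.001]
contact_force: [0.1, 0.0, -0.4]
opening: 0.174
finger_force: 15.0
```

```bash
python3 - <<'E'
from h import *
o=np.array([.5516,-.0163]);uy=np.array([.0619,.9981]);ux=np.array([.9981,-.0619])
plan(o+ux*(.010)+uy*(.085),.085,-3.55)
E
```

```text
shift [-0.2391  0.0883  0.026 ] turn [ 0.0055 -0.0038  0.3968] tcp [0.4047 0.2646 0.1111] closeang 19.19 q [-0.45  0.75 -0.37  2.1   0.66  0.4  -1.01]
```

To row units: -0.239 m / 0.6 = -0.3983, -0.09 m / 0.6 = -0.15, 0.397 rad / 4 = 0.0993.

Request:
{"op": "drive_effector", "data": {
  "plan": {"rows":[[0,-0.075,0.0267,0,0,0,0.025],[0,-0.15,0.055,0,0,0,0.05],[0,-0.225,0.0833,0,0,0,0.075],[0,-0.3,0.11,0,0,0,0.0993],[0,-0.3667,0.135,0.0167,0,0,0.0993],[0,-0.3983,0.1472,0.0333,0,0,0.0993],[0,-0.3983,0.1472,0.0433,0,0,0.0993],[0,-0.3983,0.1472,0.0433,0,0,0.0993]]}
}}

```text
clock: 13.65
tool_pos: [0.5637, 0.0674, 0.0803]
eef_rot: [0.728, 0.685, -0.001, -0.001]
contact_force: [-0.9, -0.1, -0.5]
opening: 0.175
finger_force: 15.0
```

```bash
python3 - <<'E'
from h import *
o=np.array([.5516,-.0163]);uy=np.array([.0619,.9981]);ux=np.array([.9981,-.0619])
plan(o+ux*(.010)+uy*(.085),.085,-3.55)
for n in('top','side'):
    im,d=shot(n,n+'10'); C=cloud(n,d);H,S,V=cv2.split(cv2.cvtColor(im[...,::-1].copy(),cv2.COLOR_BGR2HSV))
    X=(C[...,:2]-o); x=X@ux;y=X@uy
    m=(H>23)&(H<36)&(S>85)&(abs(x)<.045)&(y>0)&(y<.2)&(C[...,2]>.055)&(C[...,2]<.13)
    if m.sum()>8: print(n,m.sum(),'org x',np.percentile(x[m],[5,50,95]).round(3),'y',np.percentile(y[m],[2,98]).round(3),'z',np.percentile(C[...,2][m],[5,50,95]).round(3), 'slope dx/dy', np.polyfit(y[m],x[m],1)[0].round(3),'dz/dy',np.polyfit(y[m],C[...,2][m],1)[0].round(3))
E
```

```text
shift [ 0.0008  0.0031 -0.0047] turn [-0.0031  0.0002  0.0011] tcp [0.5637 0.0674 0.0803] closeang -3.48 q [ 0.02  0.87 -0.37  1.85  0.57  0.53 -0.8 ]
top 86 org x [-0.001  0.003  0.013] y [0.025 0.143] z [0.081 0.086 0.091] slope dx/dy 0.037 dz/dy -0.026
side 189 org x [-0.002  0.007  0.015] y [0.033 0.148] z [0.08  0.088 0.104] slope dx/dy -0.012 dz/dy -0.059
```

Units first: shifts go in shares of 0.6 m and turns go in shares of 4 rad. So 0.065 m / 0.6 = 0.1083, 0.063 m / 0.6 = 0.105.

Request:
{"op": "drive_effector", "data": {
  "plan": {"rows":[[0,0,0.01,0.0333,0,0,0],[0,0,0.01,0.075,0,0,0],[0,0,0.01,0.095,0,0,0],[0,0,0.01,0.105,0,0,0],[0,0,0.01,0.1083,0,0,0],[0,0,0.01,0.1083,0,0,0]]}
}}

```text
clock: 14.35
tool_pos: [0.5713, 0.0671, 0.0172]
eef_rot: [0.728, 0.685, 0.0, 0.0]
contact_force: [0.4, 0.3, 0.4]
opening: 0.174
finger_force: 15.0
```

Request:
{"op": "drive_effector", "data": {
  "plan": {"rows":[[0.26,0,0,0,0,0,0],[0.28,0,0,0,0,0,0],[0.28,0,0,0,0,0,0],[0.28,0,0,-0.0167,0,0,0],[0.28,0,0,-0.0667,0,0,0],[0.28,0,0,-0.15,0,0,0],[0,-0.0833,0,-0.2,0,0,0],[0,-0.1667,0,-0.2,0,0,0],[0,-0.25,0,-0.2,0,0,0],[0,-0.3,0,-0.2,0,0,0]]}
}}

```text
clock: 15.35
tool_pos: [0.5597, -0.1173, 0.1379]
eef_rot: [0.729, 0.684, -0.001, 0.001]
contact_force: [0.4, 0.4, -0.4]
opening: 0.002
finger_force: 0.0
```

```bash
python3 bay.py 11
python3 - <<'E'
from h import *
a=cv2.imread('pics/side11.png')[130:250,200:340]; a=cv2.resize(a,(400,343)); b=cv2.imread('pics/top11.png')[150:250,200:400]; b=cv2.resize(b,(400,200))
o=np.zeros((343,800,3),np.uint8);o[:,:400]=a;o[:200,400:]=b;cv2.imwrite('pics/c9.png',o)
plan((.5461-.0014,-.100-.028),.041,-3.55)
E
```

```text
top white 157 x [-0.04  -0.031  0.044] y [0.013 0.148] z [0.006 0.016 0.02 ] dx/dy -0.067
top red 57 x [-0.037 -0.034 -0.03 ] y [0.023 0.06 ] z [0.016 0.019 0.021] dx/dy -0.006
top yellow 364 x [0.006 0.013 0.023] y [0.022 0.143] z [0.007 0.02  0.025] dx/dy -0.002
side white 62 x [-0.034 -0.03   0.044] y [0.016 0.147] z [0.007 0.017 0.02 ] dx/dy -0.161
side red 25 x [-0.037 -0.034 -0.028] y [0.029 0.06 ] z [0.015 0.018 0.021] dx/dy 0.03
side yellow 202 x [0.005 0.012 0.022] y [0.024 0.146] z [0.007 0.021 0.025] dx/dy -0.001
shift [-0.0066 -0.0135  0.0961] turn [-0.0009  0.0061 -0.0102] tcp [ 0.5587 -0.1218  0.137 ] closeang -4.14 q [ 0.4   0.79 -0.47  1.81  0.55  0.67 -0.46]
```

View pics/c9.png

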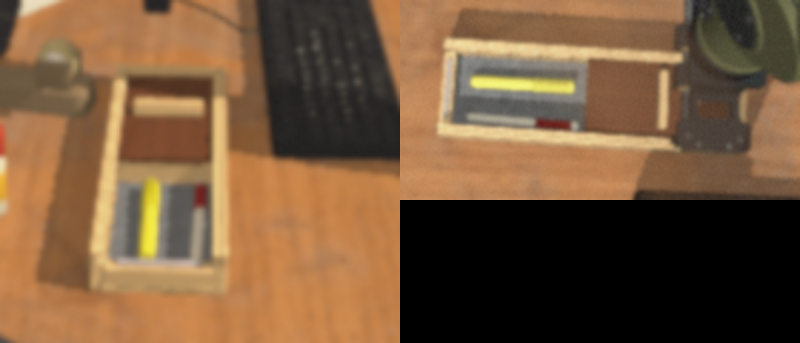

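Both pens lie flat, parallel and apart in the bay (top crop: highlighter (522,84), marker (522,122)). The rib is at top crop (663,98). Now behind the rib to close.

To row units: 0.095 m / 0.6 = 0.1583, 0.09 m / 0.6 = 0.15, -0.01 rad / 4 = -0.0025.

Request:
{"op": "drive_effector", "data": {
  "plan": {"rows":[[0,-0.0167,-0.0217,0,0,0,-0.0025],[0,-0.0167,-0.0217,0.05,0,0,-0.0025],[0,-0.0167,-0.0217,0.1167,0,0,-0.0025],[0,-0.0167,-0.0217,0.15,0,0,-0.0025],[0,-0.0167,-0.0217,0.1583,0,0,-0.0025],[0,-0.0167,-0.0217,0.1583,0,0,-0.0025]]}
}}

```text
clock: 16.05
tool_pos: [0.5467, -0.1214, 0.0419]
eef_rot: [0.725, 0.689, -0.0, -0.0]
contact_force: [0.5, -1.4, 0.2]
opening: 0.004
finger_force: 0.0
```

```bash
python3 - <<'E'
from h import *
o=np.array([.5516,-.0163]);uy=np.array([.0619,.9981]);ux=np.array([.9981,-.0619])
s=get_state();p=s['tool_pos'][:2]-o;print(p@ux,p@uy,s['contact_force'])
plan(o+uy*.0755,.041,-3.55)
E
```

```text
0.0016418629126014259 -0.10523464445627939 [ 0.54967665 -1.44793729  0.19551376]
shift [0.1807 0.0005 0.0009] turn [-0.0003 -0.0003  0.0118] tcp [ 0.5467 -0.1214  0.0419] closeang -2.87 q [ 0.34  0.93 -0.35  1.89  0.68  0.45 -0.56]
```

To row units: 0.165 m / 0.6 = 0.275, 0.16 m / 0.6 = 0.2667, 0.012 rad / 4 = 0.003.

Request:
{"op": "drive_effector", "data": {
  "plan": {"rows":[[0,0.0167,0,0,0,0,0.003],[0,0.05,0,0,0,0,0.003],[0,0.0917,0,0,0,0,0.003],[0,0.1333,0,0,0,0,0.003],[0,0.175,0,0,0,0,0.003],[0,0.2167,0,0,0,0,0.003],[0,0.25,0,0,0,0,0.003],[0,0.2667,0,0,0,0,0.003],[0,0.275,0,0,0,0,0.003],[0,0.275,0,0,0,0,0.003]]}
}}

```text
clock: 17.05
tool_pos: [0.5553, 0.0432, 0.0423]
eef_rot: [0.729, 0.685, 0.0, 0.0]
contact_force: [-0.5, 0.0, -0.6]
opening: 0.008
finger_force: 0.0
```

Request:
{"op": "drive_effector", "data": {
  "plan": {"rows":[[0,0.0067,0,0,0,0,0],[0,0.0133,0,0,0,0,0],[0,0.02,0,0,0,0,0],[0,0.025,0,0,0,0,0],[0,0.0283,0,0,0,0,0],[0,0.0283,0,0,0,0,0]]}
}}

```text
clock: 17.65
tool_pos: [0.5559, 0.0577, 0.0417]
eef_rot: [0.73, 0.684, -0.001, 0.001]
contact_force: [-0.1, -1.5, 0.3]
opening: 0.004
finger_force: 0.6
```

```bash
python3 - <<'E'
from h import *
o=np.array([.5516,-.0163]);uy=np.array([.0619,.9981]);ux=np.array([.9981,-.0619])
s=get_state();p=s['tool_pos'][:2]-o;print(p@ux,p@uy,s['contact_force'])
def rib(n):
    im,d=shot(n,n+'12');C=cloud(n,d);X=C[...,:2]-o;x=X@ux;y=X@uy;z=C[...,2]
    H,S,V=cv2.split(cv2.cvtColor(im[...,::-1].copy(),cv2.COLOR_BGR2HSV))
    m=(abs(x)<.036)&(y>-.1)&(y<.14)&(z>.045)&(z<.056)&(S>60)&(V>120);print(n,m.sum(),np.percentile(y[m],[5,50,95]).round(4) if m.sum() else 0)
rib('top');rib('side')
E
```

```text
-0.00033116901410779834 0.07411673760965154 [-0.05216319 -1.49703374  0.30658483]
top 0 0
side 114 [0.0864 0.0934 0.0982]
```

To row units: 0.004 m / 0.6 = 0.0067, 0.002 m / 0.6 = 0.0033.

Request:
{"op": "drive_effector", "data": {
  "plan": {"rows":[[0,0.0033,0,0,0,0,0],[0,0.0067,0,0,0,0,0],[0,0.0067,0,0,0,0,0]]}
}}

```text
clock: 18.05
tool_pos: [0.5558, 0.058, 0.0417]
eef_rot: [0.73, 0.683, -0.004, 0.002]
contact_force: [-1.1, -11.0, 4.8]
opening: 0.005
finger_force: 5.6
```

Request:
{"op": "drive_effector", "data": {
  "plan": {"rows":[[0,-0.0067,0,0,0,0,0],[0,-0.02,0,-0.0333,0,0,0],[0,-0.05,0,-0.1167,0,0,0],[0,-0.1167,0,-0.1833,0,0,0],[0,-0.2,0,-0.2167,0,0,0],[0,-0.2833,0,-0.2167,0,0,0],[0,-0.3667,0,-0.2167,0,0,0],[0,-0.3667,0,-0.2167,0,0,0]]}
}}

```text
clock: 18.85
tool_pos: [0.5417, -0.1628, 0.1715]
eef_rot: [0.732, 0.681, -0.001, 0.001]
contact_force: [-0.7, -0.0, -1.6]
opening: 0.009
finger_force: 0.0
```

```bash
python3 - <<'E'
from h import *
o=np.array([.5516,-.0163]);uy=np.array([.0619,.9981]);ux=np.array([.9981,-.0619])
t=lambda n,k:cv2.imread(f'pics/{n}{k}.png')
for n in('top','side'):
    shot(n,n+'13')
    for k in(0,13):
        im=t(n,k);d=np.load(f'pics/{n}{k}.npy');C=cloud(n,d);X=C[...,:2]-o;x=X@ux;y=X@uy;z=C[...,2];H,S,V=cv2.split(cv2.cvtColor(im,cv2.COLOR_BGR2HSV))
        m=(abs(x)<.034)&(y>.04)&(y<.14)&(z>.045)&(z<.06);l=(abs(x)<.03)&(y>.1)&(y<.2)&(V<150)&(H<14)&(z>.025)&(z<.045)
        print(n,k,'rib y',y[m].mean().round(4),np.round(np.argwhere(m).mean(0),2),'lid end',np.percentile(y[l],[98,100]).round(4))
a=t('side',13)[150:270,200:340];b=t('side',0)[150:270,200:340]
cv2.imwrite('pics/c10.png',np.hstack([cv2.resize(q,(400,343),interpolation=cv2.INTER_CUBIC) for q in(a,b)]))
E
```

```text
top 0 rib y 0.0891 [194.77 257.64] lid end [0.1773 0.179 ]
top 13 rib y 0.0891 [194.77 257.64] lid end [0.1768 0.1788]
side 0 rib y 0.0935 [196.91 256.71] lid end [0.1811 0.1835]
side 13 rib y 0.0933 [196.83 256.55] lid end [0.1821 0.1845]
```

View pics/c10.png

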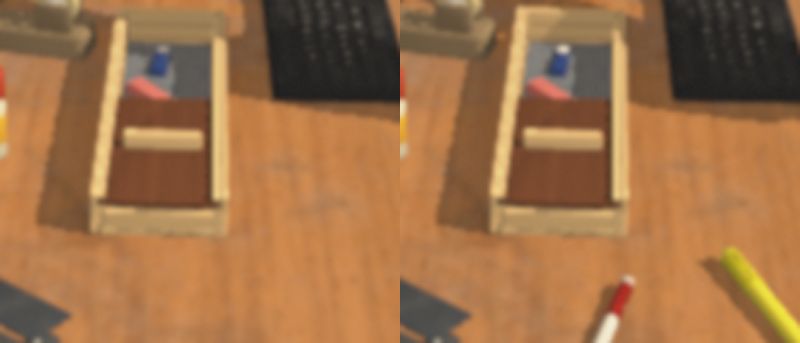

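The lid is shut exactly where it was at the start: the rib is at the same pixel in both views. The pens are inside, the other things look unmoved, and the arm is clear.

```bash
python3 -c "
from plant import *
print(finish_job())"
```

```text
the job is handed in; nothing more can be done
None
```

I handed the job in at about 19 s of the 69 s allowed: both pens lie flat side by side in the pen bay, the lid is shut at its starting position, and I saw no sign that the glue stick, hole punch or tape dispenser moved.

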